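# Measure a sherd on the sliding measuring board

## Task

Measure the dark sherd on the measuring board without picking it up: push its long straight edge flush against the rail and its left end up against the fixed end plate, then push the sliding block along the rail until its steel face touches the sherd. Push gently with the fingertips, lift nothing, leave the sherd flush and snug between plate and block, and do not disturb the other things on the desk.

Things in the scene. Friction and masses are not known exactly. Their poses are not given: they have to be found in the camera images.
- board: White board, 190 (x) x 420 (y) x 15 mm, fixed. Origin: centre of its underside; x points away from the robot, y left along the rail. A metal rail with a scale, 22 mm high over the board's top, runs along the far side, near face at x = +75 mm. The upright end plate closes the left end (x = -91 to +74 mm), 40 mm high over the top, steel face at y = +195 mm. No wall on the near side or the right end.
- slider (a joint): Travel of the wooden sliding block along the rail (m), 0 at the right end of the board, growing to the left (board +y) to 0.29 at most. Rubs with about 2.5 N and stays where it is left; it cannot tip or lift.
- slider_face (a point): Middle of the block's flat steel front face, which looks left; 18 mm over the board's top; axes as the board's. On the board at x = 0, y = -117 mm + travel. The block is wood, 144 mm across (x = -73 to +71 mm), 90 mm long in y, 40 mm high over the board's top; a metal plate lies on it from x = +29 mm out over the rail, its top 44 mm over the board's.
- slider_back (a point): Middle of the block's flat wooden back face, 20 mm over the board's top, 90 mm behind (board -y of) slider_face: push the block here.
- dark_sherd: Nearly black flat six-sided sherd, 99 x 89 x 19 mm, about 0.1 kg, loose on the board. Origin: underside, middle. Outline in its x, y (mm): (49,-8) (20,45) (-24,35) (-50,6) (-41,-11) (-26,-28) (14,-45) (50,-29). The long straight edge, first to second corner, faces the rail up to 0.4 rad askew; flush at yaw -0.50 to the board, origin then 39 mm from the rail. 92 mm long along the rail.
- edge_a (a point): Right-hand end of the sherd's long straight edge, at (49,-8,10) mm in the sherd's frame.
- edge_b (a point): Left-hand end of the sherd's long straight edge, at (20,45,10) mm in the sherd's frame.
- left_end (a point): The sherd's corner that meets the end plate, at (-24,35,10) mm in the sherd's frame.
- right_end (a point): The sherd's corner that meets the sliding block, at (50,-29,10) mm in the sherd's frame.
- joined_wall: Large joined piece of bowl wall standing upright on its edge to the left of the board, 56 x 196 x 185 mm. Origin: underside, middle. Leave it alone.
- spring_clamp: Black spring clamp lying flat to the right of the board, 158 x 115 x 26 mm. Origin: underside, middle. Leave it alone.
- pale_sherd: Pale flat sherd lying on the desk to the right of the board, near the robot, 106 x 105 x 20 mm. Origin: underside, middle. Leave it alone.

How it is judged:
By the outcome, as a careful person would: the job done as asked, in the order asked, and still so for the second after the job is handed in, with the robot touching nothing.
It also fails if it takes over 72 s, if anything falls off the work surface, if the arm or the gripper's body presses on something with over 40 N, if the wrist force passes 120 N, or if a joint passes its speed limit or range.

## Robot

A 7-joint arm with a two-finger parallel gripper is mounted at the origin on a cart in front of the work surface, level with it; the furniture and walls round the work are solid. World frame = base frame: x ahead of the robot, y to its left, z up, the work surface at z = 0. Lengths are in m, angles in rad, forces in N, time in s.
With the tool pointing down it reaches from about 0.4 to 0.85 m from the base axis. Payload 10.4 kg.
Tool frame: the origin (TCP) lies between the finger pads; the fingertips stand 22 mm ahead of it and the grasp point (between the pads) lies 3 mm ahead of it (r.nose_length is the distance from the TCP to the fingertips, in m); z points along the fingers, y is the line along which they close (so a half turn about z gives the same grasp; the last joint's range is limited). The gripper opens to 87 mm and grips with 3 to 60 N. Pads are 19 mm wide; open, the fingers measure 117 mm over their backs; the gripper's body (75 mm by 190 mm) begins 51 mm behind the grasp point.
Start: joints at [-1.334, 0.332, -0.065, 1.46, 0.022, 1.35, -0.088], TCP at [0.161, 0.604, 0.224] pointing down, gripper open.
Joint ranges: [-2.6, 2.6], [-0.5, 2.12], [-1.47, 1.34], [0.16, 2.42], [-1.27, 4.41], [0.06, 2.06], [-2.6, 2.6]. Speed limits (rad/s): [2.22, 2.22, 2.79, 2.79, 3.14, 3.14, 3.14].

## Interface

Orientations are given as a unit quaternion [x, y, z, w].
In Python, from bench import readout, cams, r gives the robot as it stands. The module is installed in compiled form; this text tells all that it offers.
- The arm moves only by the tool step_arm, never from a script. Its argument "deltas" is a list that holds one entry, the list of rows, each a list of 7 numbers: the turn, a rotation vector about the tool's x, y, z in rad, then the shift along the tool's x, y, z in m, then the opening in per cent of the stroke, from 0 (shut) to 100 (fully open). A call has 1 to 20 rows; each row is the pose to reach, as a shift and turn from the pose commanded when the call began, along the tool's axes at that moment; what a row does not reach only later rows make up. A row lasts 1/8 s, in which the tool goes at most 62.5 mm and 10.7 degrees, less where a joint would pass 70% of its speed; a pose out of reach is approached as far as the arm can. A call with a gripper value outside its range is refused whole. The fingers move at their own pace and stop on an object; "squeeze" is the grip in N (left out, the last holds). Time passes only in rows, so rows that repeat a pose let the fingers close. It gives the time, the measured TCP pose, the force, the opening and the grip force at its end, in the units of the state.
- readout.read_state(): the state, without advancing time (a new reading comes with each control period).
- cams.camera(name): name is "scene" or "top" or "wrist"; returns a dict with "img" (384x512x3 uint8, red, green, blue), "fx", "fy", "cx", "cy" (pixels), "origin" and "rotation" of the camera in the world; the wrist camera has in their place "T_tool_cam" (4x4, takes a point from camera to tool coordinates, whose origin is the TCP and whose axes are the flange's). Camera axes: x right, y up, looking along -z (the intrinsics and any distortion apply to the point x, -y, -z); pixel columns grow to the right and rows downward; lengths in m; the calibration is good to about 2 mm. The wrist camera is an equidistant fisheye: a pixel r from the principal point sees the ray r / f radians off the axis. A picture is of the moment at which its call begins: read the wrist's pose just before it. There is no depth.
- r.close_job(): hands the job in; it is judged then, once.
The state is a dict: "time": time; "joint_positions": joint angles; "joint_vel": joint speeds; "joint_torque": joint torques, N m; "ee_pos": TCP position; "eef_rot": TCP orientation; "ft_force": force on the tool from outside, world axes, zero at the start; "torque": the same for the moment, N m; "width": finger opening in m; "grip_force": force on a finger pad.
Only numpy, scipy, OpenCV 4.12 (cv2) and the standard library are available. Lean on these libraries where they do the work, as an engineer would, in place of code of your own. Each camera call takes 0.05 s, during which the arm holds its last target. There are 200 camera calls.

## Working session

There is one attempt and no reset: what is moved stays moved. The work goes in short steps, Python scripts to look and compute and a tool call to move; the robot and the scene stay as the last step left them, time stands still between calls to the robot, and variables do not carry over. Pictures are saved under pics/ and viewed, at most 10 in all, crops included, and the job is handed in when it is done.

Besides the shell and the picture viewer there is one more tool, called after "Emit:" as name(argument=value, ...), one argument or row to a line, values as JSON. step_arm: Moves the arm, as the interface text tells. Its arguments: {"type":"object","properties":{"deltas":{"type":"array"},"squeeze":{"type":"number"}},"required":["deltas"]}

```bash
mkdir -p pics
python3 - <<'E'
from bench import readout, cams, r
import cv2, numpy as np
s=readout.read_state(); print(s)
print(r.nose_length)
for n in ("top","scene"):
    c=cams.camera(n); cv2.imwrite(f"pics/{n}0.png",c["img"][:,:,::-1]); np.save(f"pics/{n}0.npy",c["img"])
    print(n,{k:v for k,v in c.items() if k!="img"})
E
```

```text
{'time': 0.0, 'joint_positions': array([-1.33357295,  0.33286924, -0.06470993,  1.46096061,  0.02159575,
        1.3499042 , -0.0884895 ]), 'joint_vel': array([ 1.48203027e-03, -4.41890652e-05,  3.24813734e-04, -1.16171537e-04,
       -3.18446981e-05, -2.87128657e-03, -1.20384618e-03]), 'joint_torque': array([-2.54995175e-04, -6.23250818e+01,  2.46034091e-02, -3.89901924e+01,
       -6.12756587e-02,  3.95806495e-02,  1.59365968e-04]), 'ee_pos': array([0.16046599, 0.6036389 , 0.2233464 ]), 'eef_rot': array([ 1.29526538e-01,  9.91575692e-01, -7.20204794e-04, -6.34142320e-05]), 'ft_force': array([ 0.32826977, -0.45150153,  0.59337609]), 'torque': array([-0.00984614,  0.03664127,  0.0265101 ]), 'grip_force': 0.0, 'width': 0.08701462068921297}
0.022
top {'fx': 390.3902191560751, 'fy': 390.3902191560751, 'cx': 250.63805973073107, 'cy': 189.69327816739292, 'origin': array([0.28077037, 0.01891446, 1.49443485]), 'rotation': array([ 0.06809517, -0.05618761, -0.69888887,  0.70976077])}
scene {'fx': 355.1495318498326, 'fy': 355.1495318498326, 'cx': 257.76871233372987, 'cy': 190.43171815842348, 'origin': array([-0.00994572, -0.66040915,  0.68069748]), 'rotation': array([ 0.43647984, -0.15907377, -0.30129905,  0.83270629])}
```

View pics/top0.png

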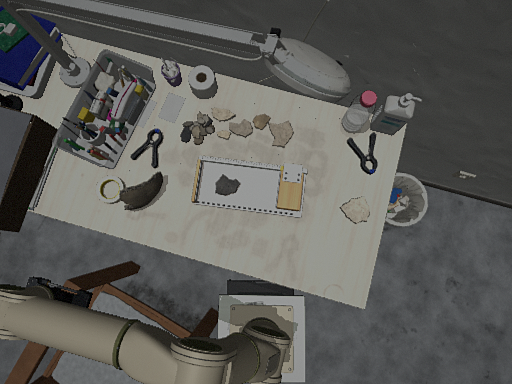

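View pics/scene0.png

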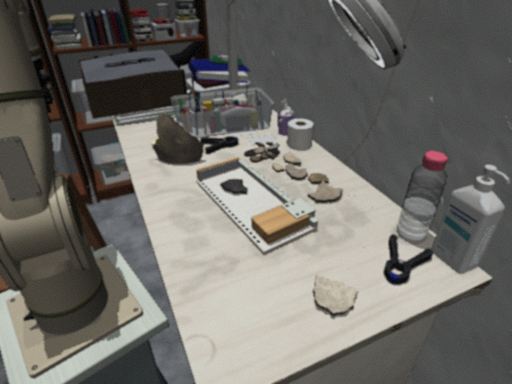

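The top view shows the board at about (192–306, 157–216), the sherd at (227,186), the block at (291,190) and the end plate at (196,182). The scene view agrees.

```bash
cat > h.py <<'E'
from bench import readout, cams, r
import cv2, numpy as np
from scipy.spatial.transform import Rotation as R
def pix2world(c,uv,z):
    uv=np.atleast_2d(uv).astype(float)
    d=np.c_[(uv[:,0]-c["cx"])/c["fx"],-(uv[:,1]-c["cy"])/c["fy"],-np.ones(len(uv))]
    d=R.from_quat(c["rotation"]).apply(d); o=c["origin"]
    return o+d*((z-o[2])/d[:,2])[:,None]
def world2pix(c,p):
    q=R.from_quat(c["rotation"]).inv().apply(np.atleast_2d(p)-c["origin"])
    return np.c_[c["cx"]+c["fx"]*q[:,0]/-q[:,2], c["cy"]+c["fy"]*q[:,1]/q[:,2]]
E
python3 - <<'E'
from h import *
c=cams.camera("top"); im=c["img"]
crop=im[145:230,180:320][:,:,::-1]
cv2.imwrite("pics/crop1.png",cv2.resize(crop,None,fx=5.5,fy=5.5,interpolation=cv2.INTER_CUBIC))
g=im.max(2).astype(int); sat=im.max(2).astype(int)-im.min(2)
roi=np.zeros_like(g,bool); roi[160:215,200:285]=1
m=((g<90)&roi).astype(np.uint8)
cs,_=cv2.findContours(m,cv2.RETR_EXTERNAL,cv2.CHAIN_APPROX_NONE)
k=max(cs,key=cv2.contourArea); print("sherd px",cv2.boundingRect(k),cv2.contourArea(k))
print(np.round(pix2world(c,cv2.approxPolyDP(k,1.5,True)[:,0],.033),3))
for n,uv in {"sherdish":(227,186)}.items(): print(n,pix2world(c,uv,.034),im[186,227])
hsv=cv2.cvtColor(im,cv2.COLOR_RGB2HSV)
for p in [(215,170),(240,205),(292,195),(292,172),(196,182),(250,225)]: print(p,im[p[1],p[0]],hsv[p[1],p[0]])
E
```

```text
sherd px (215, 175, 25, 21) 311.0
[[0.568 0.179 0.033]
 [0.53  0.181 0.033]
 [0.519 0.147 0.033]
 [0.531 0.105 0.033]
 [0.562 0.091 0.033]
 [0.577 0.099 0.033]
 [0.577 0.125 0.033]
 [0.596 0.153 0.033]]
sherdish [[0.55333217 0.13611231 0.034     ]] [64 62 62]
(215, 170) [151 153 151] [ 60   3 153]
(240, 205) [157 159 157] [ 60   3 159]
(292, 195) [150 129  92] [ 19  99 150]
(292, 172) [151 153 152] [ 75   3 153]
(196, 182) [157 137  93] [ 21 104 157]
(250, 225) [147 144 134] [ 23  23 147]
```

View pics/crop1.png

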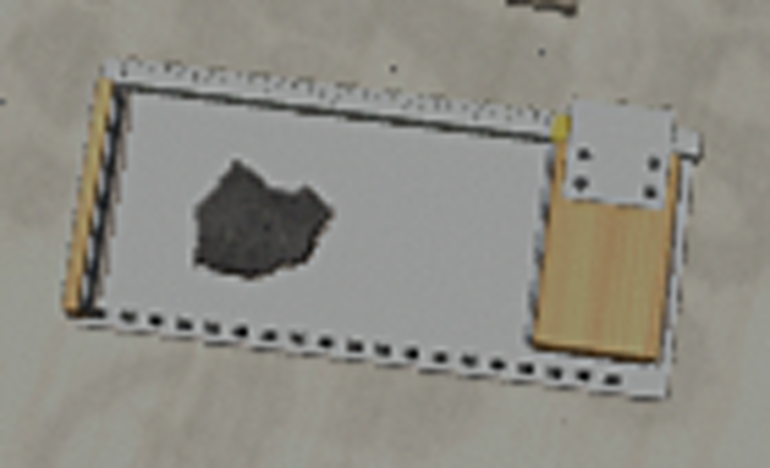

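The crop shows the edges well: rail near face from (118,90) to (552,138), board near edge from (75,322) to (665,397). The sherd corners are edge_b (237,160), edge_a (308,187), right_end (330,212) and left_end (197,205). Block face is at (550,150)–(535,345), and the plate runs from (110,80) to (85,312).

```bash
cat >> h.py <<'E'
OUT=np.array([(49,-8),(20,45),(-24,35),(-50,6),(-41,-11),(-26,-28),(14,-45),(50,-29)])/1000.
def rigid(src,dst):
    a=src-src.mean(0); b=dst-dst.mean(0)
    th=np.arctan2((a[:,0]*b[:,1]-a[:,1]*b[:,0]).sum(),(a*b).sum())
    Rm=np.array([[np.cos(th),-np.sin(th)],[np.sin(th),np.cos(th)]])
    t=dst.mean(0)-Rm@src.mean(0); return th,t,np.linalg.norm(src@Rm.T+t-dst,axis=1)
E
python3 - <<'E'
from h import *
c=cams.camera("top")
P=lambda u,v,z: pix2world(c,((u+.5)/5.5-.5+180,(v+.5)/5.5-.5+145),z)[0][:2]
# board points: (crop px, height, board xy)
pts=[((667,397),.015,(-.095,-.21)),((68,320),.015,(-.095,.21)),((110,60),.037,(.095,.21)),((700,135),.037,None)]
W=[P(*p,z) for p,z,_ in pts]; print(np.round(W,4))
B=np.array([b for *_,b in pts[:3]]); print("board",rigid(B,np.array(W[:3])))
print("len near edge",np.linalg.norm(W[0]-W[1]),"width",np.linalg.norm(W[1]-W[2]))
rl=[P(118,90,.015),P(552,139,.015)]; print("rail yaw",np.arctan2(*(rl[1]-rl[0])[[0,1]]), rl)
ne=W[0]-W[1]; print("edge yaw",np.arctan2(ne[1],ne[0])+np.pi/2)
for u,v in [(572,345),(535,345),(658,358),(566,203),(675,208)]: print("block",u,v,P(u,v,.055))
S=np.array([P(*q,.034) for q in [(308,187),(237,160),(197,205),(195,265),(330,212)]])
print("sherd",rigid(OUT[[0,1,2,3,7]],S)); np.save("S.npy",S)
for n,uv,z in [("wall",(163,175),.185),("wall",(163,175),0),("clamp",(348,140),.0),("pale",(340,205),.02),("wall",(157,208),0.)]: print(n,pix2world(c,uv,z)[0].round(3))
E
```

```text
[[ 0.442  -0.1462]
 [ 0.4896  0.2704]
 [ 0.6711  0.2451]
 [ 0.6225 -0.1677]]
board (np.float64(-0.11134267131957097), array([0.55789987, 0.05000004]), array([0.00266199, 0.0029759 , 0.00551796]))
len near edge 0.4193263554981247 width 0.1832524646058429
rail yaw -3.039371057871074 [array([0.65503698, 0.24191354]), array([ 0.62342183, -0.06628897])]
edge yaw -0.11370482916141911
block 572 345 [ 0.47187178 -0.0779842 ]
block 535 345 [ 0.47150354 -0.05304616]
block 658 358 [ 0.46390238 -0.13585293]
block 566 203 [ 0.56949895 -0.07369556]
block 675 208 [ 0.56704121 -0.14793398]
sherd (np.float64(-0.8554395320294705), array([0.55552399, 0.14199063]), array([0.00438934, 0.00283683, 0.0033911 , 0.00289507, 0.00339723]))
wall [0.561 0.346 0.185]
wall [0.6   0.392 0.   ]
clamp [ 0.752 -0.336  0.   ]
pale [ 0.489 -0.294  0.02 ]
wall [0.469 0.408 0.   ]
```

Emit:
step_arm(
  deltas=[
    [[0, 0, 0, 0, 0, -0.05, 0], [0, 0, 0, -0.02, -0.02, -0.1, 0], [0, 0, -0.03, -0.06, -0.05, -0.1, 0], [0, 0, -0.06, -0.1, -0.085, -0.1, 0], [0, 0, -0.09, -0.14, -0.12, -0.1, 0], [0, 0, -0.12, -0.18, -0.155, -0.1, 0], [0, 0, -0.15, -0.22, -0.19, -0.1, 0], [0, 0, -0.15, -0.26, -0.225, -0.1, 0], [0, 0, -0.15, -0.3, -0.26, -0.1, 0], [0, 0, -0.15, -0.34, -0.295, -0.1, 0], [0, 0, -0.15, -0.38, -0.33, -0.1, 0], [0, 0, -0.15, -0.41, -0.35, -0.1, 0], [0, 0, -0.15, -0.4286, -0.365, -0.1, 0], [0, 0, -0.15, -0.4286, -0.365, -0.1, 0], [0, 0, -0.15, -0.4286, -0.365, -0.1, 0]],
  ],
  squeeze=5,
)

```text
time: 2.08
ee_pos: [0.4805, 0.1421, 0.324]
eef_rot: [0.054, 0.999, 0.0, -0.0]
ft_force: [0.4, 0.5, 0.1]
width: 0.0004
grip_force: 0.0
```

```bash
cat >> h.py <<'E'
def wrist():
    s=readout.read_state(); c=cams.camera("wrist"); Rt=R.from_quat(s["eef_rot"]).as_matrix(); T=c["T_tool_cam"]
    c["o"]=s["ee_pos"]+Rt@T[:3,3]; c["R"]=Rt@T[:3,:3]; return c
def wpix(c,uv,z):
    uv=np.atleast_2d(uv).astype(float); x=uv[:,0]-c["cx"]; y=-(uv[:,1]-c["cy"])
    rr=np.hypot(x,y)+1e-9; th=rr/c["fx"]
    d=np.c_[np.sin(th)*x/rr,np.sin(th)*y/rr,-np.cos(th)]@c["R"].T
    return (c["o"]+d*((z-c["o"][2])/d[:,2])[:,None])[:,:2]
B0=np.array([.560,.0515]); TH=-.11
def toboard(p):
    p=np.atleast_2d(p)-B0; return np.c_[p[:,0]*np.cos(TH)+p[:,1]*np.sin(TH),-p[:,0]*np.sin(TH)+p[:,1]*np.cos(TH)]
E
python3 - <<'E'
from h import *
c=wrist(); im=c["img"]; np.save("pics/w1.npy",im); print({k:v for k,v in c.items() if k!="img"})
cv2.imwrite("pics/w1.png",cv2.resize(im[:,:,::-1],(800,600),interpolation=cv2.INTER_CUBIC))
E
```

```text
{'fx': 297.3186396354542, 'fy': 297.3186396354542, 'cx': 253.52531651421756, 'cy': 194.71896721055847, 'T_tool_cam': array([[-3.33616014e-04,  9.62634099e-01,  2.70805243e-01,
         7.27428878e-02],
       [ 9.99999185e-01,  6.54907315e-04, -1.09606582e-03,
         9.52595654e-05],
       [-1.23246267e-03,  2.70804656e-01, -9.62633533e-01,
        -1.60527049e-01],
       [ 0.00000000e+00,  0.00000000e+00,  0.00000000e+00,
         1.00000000e+00]]), 'o': array([0.40825862, 0.15000628, 0.48457589]), 'R': array([[ 0.10904401, -0.95698173, -0.268878  ],
       [ 0.99403582,  0.10538251,  0.02805925],
       [ 0.00148285, -0.27033405,  0.96276544]])}
```

View pics/w1.png

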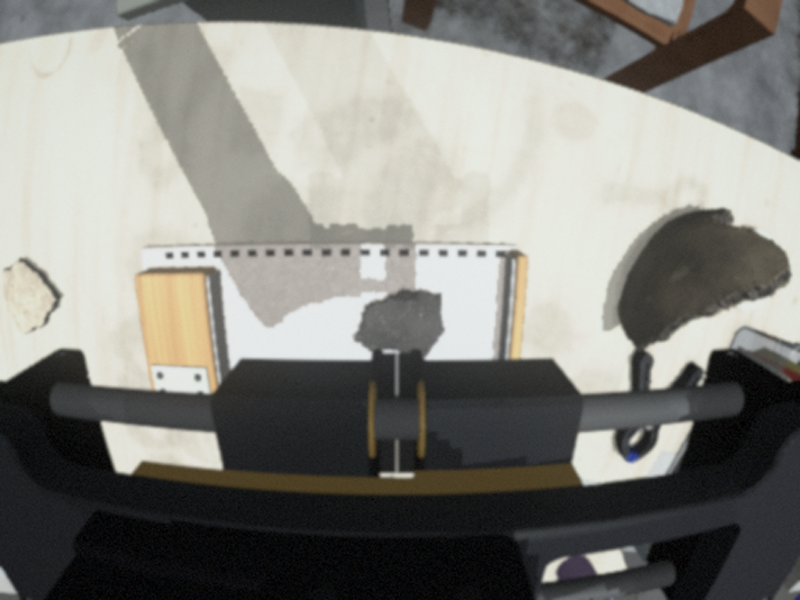

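Upside-down wrist view: the board's near edge runs from (145,247) to (520,245), the block's front near corner is at (210,268) and the plate's inner face at (513,252). The sherd is at (400,320), partly hidden by the fingers.

Run:
```python
from h import *
c=wrist()
f=lambda u,v,z: wpix(c,(u*.64,v*.64),z)[0]
for n,u,v,z in [("nearR",143,247,.015),("nearL",518,243,.015),("blockfrontnear",210,268,.055),("blockbacknear",136,274,.055),("platenear inner",516,250,.055),("sherd low L",441,292,.034),("sherd low mid",400,290,.034),("sherd R low",370,302,.034),("sherd R",355,335,.034)]:
    w=f(u,v,z); print(n,w.round(4),toboard(w).round(4))
```

```text
nearR [ 0.4415 -0.1405] [[-0.0967 -0.2038]]
nearL [0.4873 0.27  ] [[-0.0962  0.2092]]
blockfrontnear [ 0.4709 -0.0421] [[-0.0783 -0.1029]]
blockbacknear [ 0.4654 -0.1314] [[-0.0739 -0.1921]]
platenear inner [0.4871 0.2574] [[-0.095   0.1966]]
sherd low L [0.5263 0.1833] [[-0.048   0.1273]]
sherd low mid [0.5198 0.1426] [[-0.05    0.0861]]
sherd R low [0.5289 0.1112] [[-0.0375  0.0559]]
sherd R [0.5622 0.0914] [[-0.0022  0.0399]]
```

Emit:
step_arm(
  deltas=[
    [[0, 0, 0, 0, 0, 0.05, 0], [0, 0, 0, 0, 0, 0.1, 0], [0, 0, 0, 0, 0, 0.15, 0], [0, 0, 0, 0, 0, 0.19, 0], [0, 0, 0, 0, 0, 0.225, 0], [0, 0, 0, 0, 0, 0.25, 0], [0, 0, 0, 0, 0, 0.268, 0], [0, 0, 0, 0, 0, 0.278, 0], [0, 0, 0, 0, 0, 0.282, 0], [0, 0, 0, 0, 0, 0.282, 0], [0, 0, 0, 0, 0, 0.282, 0]],
  ],
)

```text
time: 3.55
ee_pos: [0.4814, 0.1415, 0.0428]
eef_rot: [0.055, 0.998, 0.0, 0.0]
ft_force: [0.7, -0.3, -0.3]
width: 0.0005
grip_force: 0.0
```

Emit:
step_arm(
  deltas=[
    [[0, 0, 0, -0.005, 0, 0, 0], [0, 0, 0, -0.011, 0, 0, 0], [0, 0, 0, -0.017, 0, 0, 0], [0, 0, 0, -0.021, 0, 0, 0], [0, 0, 0, -0.025, 0, 0, 0], [0, 0, 0, -0.029, 0, 0, 0], [0, 0, 0, -0.033, 0, 0, 0], [0, 0, 0, -0.037, 0, 0, 0], [0, 0, 0, -0.041, 0, 0, 0], [0, 0, 0, -0.045, 0, 0, 0], [0, 0, 0, -0.049, 0, 0, 0], [0, 0, 0, -0.053, 0, 0, 0], [0, 0, 0, -0.056, 0, 0, 0], [0, 0, 0, -0.059, 0, 0, 0], [0, 0, 0, -0.062, 0, 0, 0], [0, 0, 0, -0.062, 0, 0, 0]],
  ],
)

```text
time: 5.55
ee_pos: [0.5428, 0.1343, 0.0421]
eef_rot: [0.055, 0.998, 0.0, 0.0]
ft_force: [-0.6, 0.2, 0.1]
width: 0.0005
grip_force: 0.0
```

Run:
```python
from h import *
print(toboard(readout.read_state()["ee_pos"][:2]))
c=wrist(); im=c["img"]; a=cv2.resize(im[130:330,120:400][:,:,::-1],None,fx=2.8,fy=2.8,interpolation=cv2.INTER_CUBIC)
cv2.imwrite("pics/w2.png",a)
```

```text
[[-0.02618359  0.08043382]]
```

View pics/w2.png

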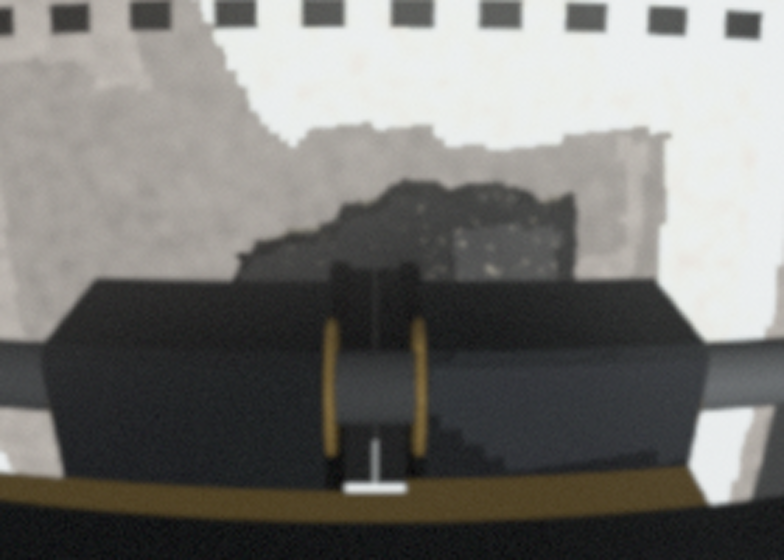

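Run:
```python
from h import *
c=wrist(); s=readout.read_state()
for n,u,v in [("near mid",410,182),("near L",575,195),("near R",240,255),("tip L",415,265),("tip R",333,265)]:
    print(n,[toboard(wpix(c,(120+u/2.8,130+v/2.8),z)).round(4)[0].tolist() for z in (.015,.034)])
t=cams.camera("top"); im=t["img"]
cr=cv2.resize(im[145:230,180:320],None,fx=5.5,fy=5.5,interpolation=cv2.INTER_CUBIC)[:,:,::-1]
g=cams.camera("scene"); im=g["img"]
cr2=cv2.resize(im[140:260,180:330],None,fx=5,fy=5,interpolation=cv2.INTER_CUBIC)[:,:,::-1]
cv2.imwrite("pics/s3.png",cr2); cv2.imwrite("pics/t3.png",cr)
print(s["ft_force"])
```

```text
near mid [[-0.0461, 0.0893], [-0.0515, 0.0884]]
near L [[-0.0429, 0.1291], [-0.0486, 0.1242]]
near R [[-0.0277, 0.0483], [-0.035, 0.0516]]
tip L [[-0.0253, 0.0908], [-0.0327, 0.0897]]
tip R [[-0.0253, 0.0709], [-0.0328, 0.0719]]
[-0.15591289 -0.04915934  0.16499769]
```

View pics/s3.png

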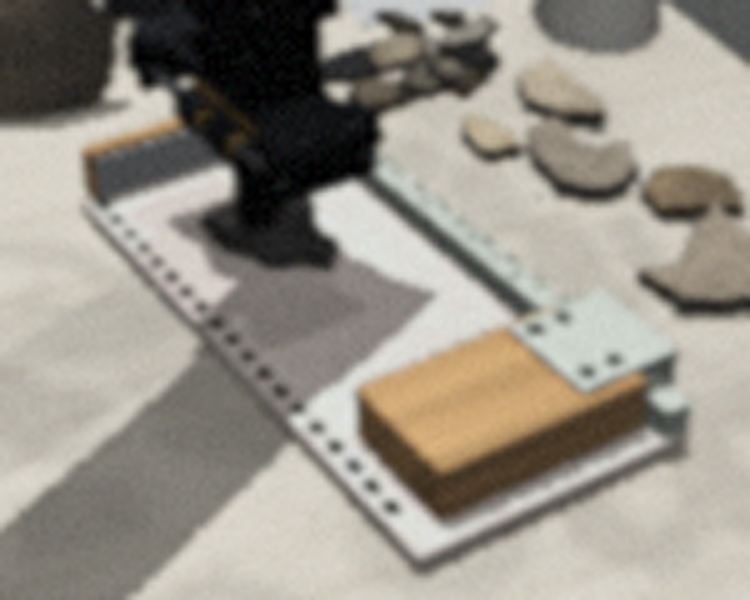

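The sherd has not moved. Its near edge is still at xb ≈ -0.051, and the fingers passed over it with no force. In the image the closed tips end about at the TCP, so they are shorter than 22 mm when shut. I'll lift, go back, and come down lower in guarded steps over bare board.

Emit:
step_arm(
  deltas=[
    [[0, 0, 0, 0, 0, -0.015, 0], [0, 0, 0, 0, 0, -0.03, 0], [0, 0, 0, 0.03, 0, -0.03, 0], [0, 0, 0, 0.062, 0, -0.03, 0], [0, 0, 0, 0.062, 0, -0.015, 0], [0, 0, 0, 0.062, 0, 0, 0], [0, 0, 0, 0.062, 0, 0.005, 0], [0, 0, 0, 0.062, 0, 0.008, 0], [0, 0, 0, 0.062, 0, 0.008, 0]],
  ],
)

```text
time: 6.88
ee_pos: [0.4813, 0.141, 0.034]
eef_rot: [0.055, 0.998, -0.0, -0.0]
ft_force: [-0.0, 0.1, -1.0]
width: 0.0006
grip_force: 0.0
```

Emit:
step_arm(
  deltas=[
    [[0, 0, 0, 0, 0, 0.002, 0], [0, 0, 0, 0, 0, 0.004, 0], [0, 0, 0, 0, 0, 0.004, 0]],
  ],
)

```text
time: 7.25
ee_pos: [0.4809, 0.1412, 0.03]
eef_rot: [0.055, 0.998, 0.0, -0.0]
ft_force: [-0.5, 0.3, 0.0]
width: 0.0005
grip_force: 0.0
```

Run:
```python
from h import *
s=readout.read_state(); print(toboard(s["ee_pos"][:2]),s["ee_pos"],s["ft_force"])
c=wrist(); im=c["img"]; a=cv2.resize(im[130:330,120:400][:,:,::-1],None,fx=2.8,fy=2.8,interpolation=cv2.INTER_CUBIC)
g=cams.camera("scene")["img"]; b=cv2.resize(g[140:240,185:285][:,:,::-1],None,fx=5.6,fy=5.6,interpolation=cv2.INTER_CUBIC)
a=cv2.resize(a[100:400,200:600],(240*1,180))
cv2.imwrite("pics/m4.png",np.hstack([b,np.pad(a,((0,380),(0,0),(0,0)))]))
```

```text
[[-0.08846579  0.08046836]] [0.48090257 0.14119364 0.03004158] [-0.49074526  0.28573295  0.01007493]
```

View pics/m4.png

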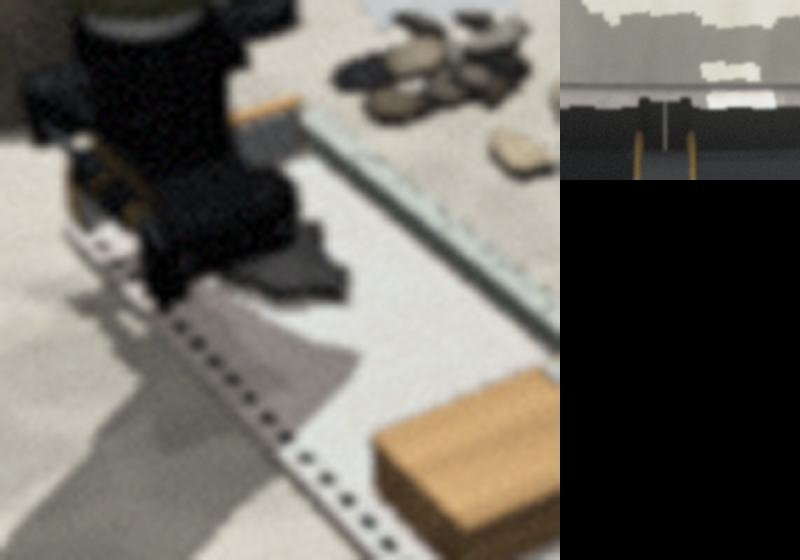

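The scene crop shows the fingertip bottom at (170,305), just above the board's hole row. I'll compare that with the predicted tip pixel to get its height.

Run:
```python
from h import *
c=cams.camera("scene"); p=readout.read_state()["ee_pos"]
for z in (0,.01,.02,.03,.04): print(z,((world2pix(c,[p[0],p[1],z])[0]-[185,140])*5.6).round(0))
```

```text
0 [169. 336.]
0.01 [168. 322.]
0.02 [167. 308.]
0.03 [166. 294.]
0.04 [165. 279.]
```

Emit:
step_arm(
  deltas=[
    [[0, 0, 0, 0, 0, 0.002, 0], [0, 0, 0, 0, 0, 0.003, 0], [0, 0, 0, 0, 0, 0.003, 0]],
  ],
)

```text
time: 7.78
ee_pos: [0.4809, 0.1412, 0.027]
eef_rot: [0.055, 0.998, -0.0, -0.0]
ft_force: [-0.1, -0.6, 0.6]
width: 0.0007
grip_force: 0.0
```

Emit:
step_arm(
  deltas=[
    [[0, 0, 0, -0.005, 0, 0.002, 0], [0, 0, 0, -0.011, 0, 0.002, 0], [0, 0, 0, -0.017, 0, 0.002, 0], [0, 0, 0, -0.021, 0, 0.002, 0], [0, 0, 0, -0.025, 0, 0.002, 0], [0, 0, 0, -0.029, 0, 0.002, 0], [0, 0, 0, -0.033, 0, 0.002, 0], [0, 0, 0, -0.037, 0, 0.002, 0], [0, 0, 0, -0.041, 0, 0.002, 0], [0, 0, 0, -0.045, 0, 0.002, 0], [0, 0, 0, -0.049, 0, 0.002, 0], [0, 0, 0, -0.053, 0, 0.002, 0], [0, 0, 0, -0.056, 0, 0.002, 0], [0, 0, 0, -0.059, 0, 0.002, 0], [0, 0, 0, -0.062, 0, 0.002, 0], [0, 0, 0, -0.062, 0, 0.002, 0]],
  ],
)

```text
time: 9.78
ee_pos: [0.5429, 0.1344, 0.0252]
eef_rot: [0.055, 0.998, 0.0, 0.0]
ft_force: [-0.8, 0.0, -0.3]
width: 0.0002
grip_force: 0.0
```

```bash
cat >> h.py <<'E'
def look(tag=None):
    """board-frame outline corners of the dark sherd in the top view"""
    c=cams.camera("top"); im=c["img"]; 
    if tag: cv2.imwrite(f"pics/{tag}.png",cv2.resize(im[145:230,180:320][:,:,::-1],None,fx=5.5,fy=5.5,interpolation=cv2.INTER_CUBIC))
    return c
E
python3 - <<'E'
from h import *
s=readout.read_state(); print(toboard(s["ee_pos"][:2]),s["ee_pos"],s["ft_force"])
c=wrist(); im=c["img"]; cv2.imwrite("pics/w5.png",cv2.resize(im[130:330,120:400][:,:,::-1],None,fx=2.8,fy=2.8,interpolation=cv2.INTER_CUBIC))
t=look("t5")
E
```

```text
[[-0.02609679  0.08047819]] [0.5428957  0.13435665 0.02516589] [-0.76749169  0.0429802  -0.27152446]
```

View pics/w5.png

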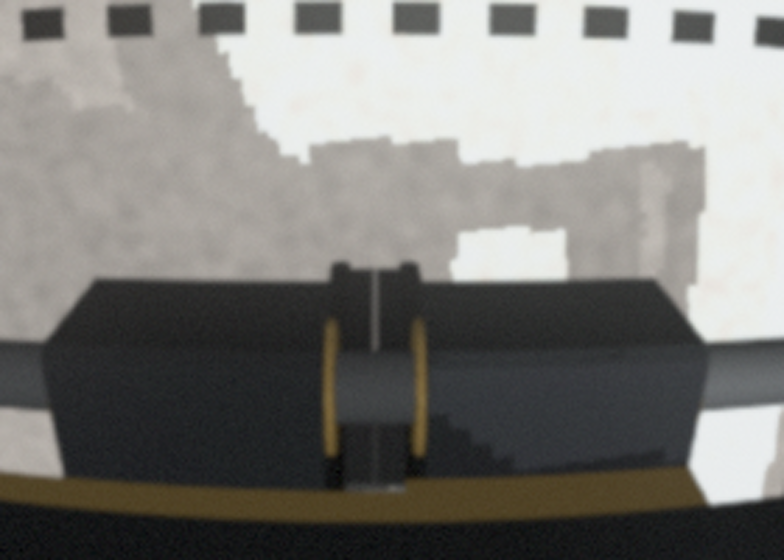

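The sherd is now pushed ahead of the finger: the tip at (375,265) stands on bare board, with the sherd hidden beyond it. I'll continue in small steps until the rail pushes back.

Emit:
step_arm(
  deltas=[
    [[0, 0, 0, -0.003, 0, 0, 0], [0, 0, 0, -0.005, 0, 0, 0], [0, 0, 0, -0.007, 0, 0, 0], [0, 0, 0, -0.008, 0, 0, 0], [0, 0, 0, -0.008, 0, 0, 0]],
  ],
)

```text
time: 10.5
ee_pos: [0.5505, 0.1335, 0.0251]
eef_rot: [0.055, 0.998, -0.0, -0.0]
ft_force: [-0.8, -0.2, 0.4]
width: 0.0004
grip_force: 0.3
```

Emit:
step_arm(
  deltas=[
    [[0, 0, 0, -0.001, 0, 0, 0], [0, 0, 0, -0.002, 0, 0, 0], [0, 0, 0, -0.002, 0, 0, 0]],
  ],
)

```text
time: 10.88
ee_pos: [0.5515, 0.1333, 0.0248]
eef_rot: [0.055, 0.999, -0.0, -0.001]
ft_force: [-6.0, -0.7, 3.1]
width: 0.0006
grip_force: 3.0
```

Emit:
step_arm(
  deltas=[
    [[0, 0, 0, -0.001, 0, 0, 0], [0, 0, 0, -0.002, 0, 0, 0], [0, 0, 0, -0.002, 0, 0, 0]],
  ],
)

```text
time: 11.25
ee_pos: [0.552, 0.1333, 0.0246]
eef_rot: [0.055, 0.999, -0.0, -0.003]
ft_force: [-12.0, -0.2, 7.4]
width: 0.0007
grip_force: 6.2
```

Emit:
step_arm(
  deltas=[
    [[0, 0, 0, 0.005, 0, 0, 0], [0, 0, 0, 0.015, 0, 0, 0], [0, 0, 0, 0.02, 0, -0.05, 0], [0, 0, 0, 0, 0, -0.1, 0], [0, 0, 0, -0.04, 0, -0.15, 0], [0, 0, 0, -0.08, 0, -0.17, 0], [0, 0, 0, -0.11, 0, -0.17, 0], [0, 0, 0, -0.11, 0, -0.17, 0], [0, 0, 0, -0.11, 0, -0.17, 0]],
  ],
)

```text
time: 12.38
ee_pos: [0.6632, 0.1211, 0.1948]
eef_rot: [0.055, 0.998, 0.0, -0.0]
ft_force: [0.3, 0.2, 0.1]
width: 0.0006
grip_force: 0.0
```

Run:
```python
from h import *
s=readout.read_state(); print(toboard(s["ee_pos"][:2]),s["ee_pos"],s["ft_force"])
c=wrist(); im=c["img"]; np.save("pics/w6.npy",im)
cv2.imwrite("pics/w6.png",cv2.resize(im[20:260,70:440][:,:,::-1],None,fx=2.1,fy=2.1,interpolation=cv2.INTER_CUBIC))
```

```text
[[0.09495776 0.08054931]] [0.66322641 0.12113818 0.19481486] [0.31071707 0.22697313 0.084249  ]
```

View pics/w6.png

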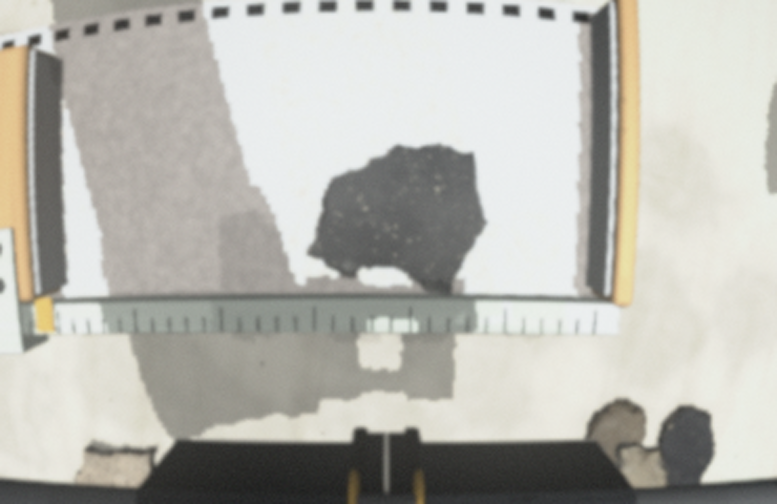

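Good view from beyond the rail: edge_b touches at about (440,290), while edge_a at (350,277) is still a few mm off, right_end is at (312,252) and left_end at (484,222). I'll extract the numbers from the contour.

```bash
cat >> h.py <<'E'
def sherd(c,im=None):
    im=c["img"] if im is None else im
    g=cv2.GaussianBlur(im.max(2),(3,3),0)
    m=(g<100).astype(np.uint8); m[:60]=0; m[232:]=0
    cs,_=cv2.findContours(m,cv2.RETR_EXTERNAL,cv2.CHAIN_APPROX_NONE)
    best=None
    for k in cs:
        if cv2.contourArea(k)<800: continue
        b=toboard(wpix(c,k[:,0],.034)); 
        if abs(b[:,0].mean())<.075 and -.08<b[:,1].mean()<.185 and np.ptp(b[:,1])<.12 and np.ptp(b[:,1])>.06: best=b
    return best
def report(c):
    b=sherd(c); h=cv2.convexHull(b.astype(np.float32))[:,0]
    ap=cv2.approxPolyDP((h*1000).astype(np.float32)[:,None],2.5,True)[:,0]; print("hull mm",ap.round(0).tolist())
    f=lambda *d: h[np.argmax(h@np.array(d))]
    print("ext x",b[:,0].min().round(4),b[:,0].max().round(4),"y",b[:,1].min().round(4),b[:,1].max().round(4))
    # far-side edge: two supporting corners of the hull facing +x
    e=[(np.linalg.norm(h[i]-h[i-1]),i) for i in range(len(h)) if abs((h[i]+h[i-1])[0]/2-b[:,0].max())<.025]
    L,i=max(e); d=h[i]-h[i-1]; d=d*np.sign(d[1]); print("edge len",L.round(4),"askew",np.arctan2(-d[0],d[1]).round(3),h[i-1],h[i])
    return h
E
python3 - <<'E'
from h import *
c=wrist(); report(c)
g=lambda u,v,z: toboard(wpix(c,(70+u/2.1,20+v/2.1),z))[0].round(4)
print("rail top near edge",g(120,299,.037),g(500,298,.037),g(600,299,.037))
print("plate top inner",g(612,10,.055),g(612,300,.055),"base",g(592,290,.015),g(592,20,.015)); print("blockface base",g(64,60,.015),g(64,290,.015))
E
```

```text
Traceback (most recent call last):
  File "h.py", line 46, in report
    b=sherd(c); h=cv2.convexHull(b.astype(np.float32))[:,0]
                                 ^^^^^^^^
AttributeError: 'NoneType' object has no attribute 'astype'
```

```bash
sed -i 's/g<100/g<TH_D/; s/^B0=/TH_D=85\nB0=/' h.py
python3 - <<'E'
import h; from h import *
c=wrist(); im=c["img"]; g0=im.max(2)
q=lambda u,v: g0[int(20+v/2.1),int(70+u/2.1)]
print("sherd",[q(400,200),q(360,250),q(440,170),q(320,245),q(445,285),q(440,275)],"railface",[q(300,297),q(500,297)],"shadow",[q(330,285),q(250,250)],"notch",q(385,275))
for T in (60,70,80,90):
    h.TH_D=T; b=sherd(c); print(T,None if b is None else (len(b),b.min(0),b.max(0)))
g=lambda u,v,z: toboard(wpix(c,(70+u/2.1,20+v/2.1),z))[0].round(4)
print("rail top near edge",g(120,299,.037),g(500,298,.037),g(600,299,.037))
print("plate top inner",g(612,10,.055),g(612,300,.055),"base",g(592,290,.015),g(592,20,.015)); print("blockface base",g(64,60,.015),g(64,290,.015))
E
```

```text
sherd [np.uint8(106), np.uint8(98), np.uint8(98), np.uint8(111), np.uint8(80), np.uint8(97)] railface [np.uint8(110), np.uint8(141)] shadow [np.uint8(167), np.uint8(164)] notch 235
60 None
70 None
80 None
90 None
rail top near edge [ 0.0729 -0.0643] [0.0743 0.1412] [0.0738 0.1968]
plate top inner [-0.0784  0.1944] [0.0712 0.1969] base [0.0722 0.1995] [-0.084   0.1971]
blockface base [-0.0696 -0.1076] [ 0.0697 -0.1123]
```

```bash
cat >> h.py <<'E'
TH_D=135
def sherd(c):
    g=cv2.GaussianBlur(c["img"].max(2),(3,3),0); H,W=g.shape
    uv=np.stack(np.meshgrid(np.arange(W),np.arange(H)),-1).reshape(-1,2)
    b=toboard(wpix(c,uv,.034)).reshape(H,W,2)
    ok=(b[...,0]>-.085)&(b[...,0]<.0725)&(b[...,1]>-.06)&(b[...,1]<.190)&(uv[:,1].reshape(H,W)<225)
    m=((g<TH_D)&ok).astype(np.uint8)
    cs,_=cv2.findContours(m,cv2.RETR_EXTERNAL,cv2.CHAIN_APPROX_NONE); k=max(cs,key=cv2.contourArea)
    return toboard(wpix(c,k[:,0],.034))
E
python3 - <<'E'
from h import *
report(wrist())
E
```

```text
hull mm [[16.0, 53.0], [52.0, 44.0], [64.0, 62.0], [72.0, 116.0], [38.0, 130.0], [1.0, 124.0], [-3.0, 86.0]]
ext x -0.0033 0.0721 y 0.0428 0.1295
edge len 0.0379 askew -0.206 [0.0643336  0.06230651] [0.07207692 0.09942304]
```

edge_b is on the rail, but the sherd is still about -0.15 rad askew, and the upward force suggests the tip rode on its rounded rim. I'll push again with the tip lower and nearer the right-hand end, finding the board height first.

Emit:
step_arm(
  deltas=[
    [[0, 0, 0, 0.05, 0, 0, 0], [0, 0, 0, 0.1, -0.006, 0, 0], [0, 0, 0, 0.15, -0.012, 0, 0], [0, 0, 0, 0.155, -0.012, 0.05, 0], [0, 0, 0, 0.155, -0.012, 0.1, 0], [0, 0, 0, 0.155, -0.012, 0.14, 0], [0, 0, 0, 0.155, -0.012, 0.16, 0], [0, 0, 0, 0.155, -0.012, 0.169, 0], [0, 0, 0, 0.155, -0.012, 0.17, 0], [0, 0, 0, 0.155, -0.012, 0.17, 0]],
  ],
)

```text
time: 13.82
ee_pos: [0.5091, 0.1264, 0.0261]
eef_rot: [0.055, 0.998, 0.0, 0.001]
ft_force: [0.1, 0.2, 0.4]
width: 0.0003
grip_force: 0.0
```

Emit:
step_arm(
  deltas=[
    [[0, 0, 0, 0, 0, 0.001, 0], [0, 0, 0, 0, 0, 0.002, 0], [0, 0, 0, 0, 0, 0.002, 0]],
  ],
)

```text
time: 14.2
ee_pos: [0.5085, 0.1261, 0.0232]
eef_rot: [0.055, 0.998, 0.0, 0.0]
ft_force: [-0.1, 0.1, 0.7]
width: 0.0006
grip_force: 0.0
```

Emit:
step_arm(
  deltas=[
    [[0, 0, 0, 0, 0, 0.001, 0], [0, 0, 0, 0, 0, 0.002, 0], [0, 0, 0, 0, 0, 0.002, 0]],
  ],
)

```text
time: 14.58
ee_pos: [0.5084, 0.1261, 0.021]
eef_rot: [0.055, 0.998, -0.0, -0.0]
ft_force: [-0.4, 0.8, -0.2]
width: 0.0006
grip_force: 0.0
```

Emit:
step_arm(
  deltas=[
    [[0, 0, 0, 0, 0, 0.001, 0], [0, 0, 0, 0, 0, 0.002, 0], [0, 0, 0, 0, 0, 0.002, 0]],
  ],
)

```text
time: 14.95
ee_pos: [0.5084, 0.1261, 0.019]
eef_rot: [0.055, 0.998, 0.0, -0.0]
ft_force: [-0.3, -0.8, 0.3]
width: 0.0007
grip_force: 0.0
```

Emit:
step_arm(
  deltas=[
    [[0, 0, 0, 0, 0, 0.001, 0], [0, 0, 0, 0, 0, 0.002, 0], [0, 0, 0, 0, 0, 0.002, 0]],
  ],
)

```text
time: 15.32
ee_pos: [0.5085, 0.1261, 0.0171]
eef_rot: [0.055, 0.998, 0.0, -0.0]
ft_force: [0.3, 0.3, 0.8]
width: 0.0004
grip_force: 0.4
```

Emit:
step_arm(
  deltas=[
    [[0, 0, 0, -0.008, 0, -0.0015, 0], [0, 0, 0, -0.018, 0, -0.0015, 0], [0, 0, 0, -0.028, 0, -0.0015, 0], [0, 0, 0, -0.034, 0, -0.0015, 0], [0, 0, 0, -0.039, 0, -0.0015, 0], [0, 0, 0, -0.043, 0, -0.0015, 0], [0, 0, 0, -0.046, 0, -0.0015, 0], [0, 0, 0, -0.046, 0, -0.0015, 0]],
  ],
)

```text
time: 16.32
ee_pos: [0.5541, 0.121, 0.0186]
eef_rot: [0.055, 0.998, -0.0, -0.0]
ft_force: [-0.0, -0.4, -0.1]
width: 0.0004
grip_force: 0.2
```

Emit:
step_arm(
  deltas=[
    [[0, 0, 0, -0.001, 0, 0, 0], [0, 0, 0, -0.003, 0, 0, 0], [0, 0, 0, -0.004, 0, 0, 0], [0, 0, 0, -0.004, 0, 0, 0]],
  ],
)

```text
time: 16.82
ee_pos: [0.5557, 0.1207, 0.0181]
eef_rot: [0.055, 0.999, -0.0, -0.003]
ft_force: [-12.3, -0.3, 7.0]
width: 0.0002
grip_force: 5.7
```

Emit:
step_arm(
  deltas=[
    [[0, 0, 0, -0.001, 0, 0, 0], [0, 0, 0, -0.003, 0, 0, 0], [0, 0, 0, -0.003, 0, 0, 0]],
  ],
)

```text
time: 17.2
ee_pos: [0.5565, 0.1202, 0.0176]
eef_rot: [0.055, 0.998, -0.001, -0.005]
ft_force: [-20.9, -1.5, 13.8]
width: 0.0008
grip_force: 10.0
```

Emit:
step_arm(
  deltas=[
    [[0, 0, 0, 0.007, 0, 0, 0], [0, 0, 0, 0.02, 0, 0, 0], [0, 0, 0, 0.02, 0, -0.05, 0], [0, 0, 0, 0, 0, -0.1, 0], [0, 0, 0, -0.04, 0, -0.15, 0], [0, 0, 0, -0.08, 0, -0.175, 0], [0, 0, 0, -0.1, 0, -0.175, 0], [0, 0, 0, -0.1, 0, -0.175, 0], [0, 0, 0, -0.1, 0, -0.175, 0]],
  ],
)

```text
time: 18.32
ee_pos: [0.6596, 0.1096, 0.1932]
eef_rot: [0.055, 0.998, 0.0, -0.0]
ft_force: [-0.4, -0.7, -0.7]
width: 0.0002
grip_force: 0.0
```

Run:
```python
from h import *
c=wrist(); b=sherd(c); report(c)
cv2.imwrite("pics/w7.png",cv2.resize(c["img"][20:260,70:440][:,:,::-1],None,fx=2.1,fy=2.1,interpolation=cv2.INTER_CUBIC))
for y in np.arange(.04,.135,.006):
    q=b[abs(b[:,1]-y)<.003]; 
    if len(q): print(y.round(3),q[:,0].min().round(4),q[:,0].max().round(4))
```

```text
hull mm [[16.0, 53.0], [51.0, 42.0], [63.0, 58.0], [71.0, 113.0], [37.0, 129.0], [0.0, 123.0], [-3.0, 86.0]]
ext x -0.0036 0.0715 y 0.0417 0.1292
edge len 0.0433 askew -0.202 [0.06282599 0.05779367] [0.07153031 0.10023569]
0.04 0.0486 0.0518
0.046 0.0259 0.0551
0.052 0.0141 0.0606
0.058 0.012 0.0628
0.064 0.0109 0.0628
0.07 0.0045 0.0585
0.076 0.0034 0.0574
0.082 -0.0021 0.0574
0.088 -0.0032 0.0606
0.094 -0.0022 0.0671
0.1 -0.0035 0.0715
0.106 -0.0036 0.0715
0.112 -0.0027 0.0715
0.118 -0.0006 0.0625
0.124 0.0002 0.0504
0.13 0.0273 0.0404
```

Two pushes near the middle only jammed: the line from the finger to edge_b lies inside the friction cone. I'll push nearer the right-hand corner (yb ≈ 0.047) so the sherd swings round edge_b until it is flush.

Emit:
step_arm(
  deltas=[
    [[0, 0, 0, 0.05, 0, 0, 0], [0, 0, 0, 0.1, -0.011, 0, 0], [0, 0, 0, 0.14, -0.022, 0, 0], [0, 0, 0, 0.143, -0.022, 0.05, 0], [0, 0, 0, 0.143, -0.022, 0.1, 0], [0, 0, 0, 0.143, -0.022, 0.145, 0], [0, 0, 0, 0.143, -0.022, 0.165, 0], [0, 0, 0, 0.143, -0.022, 0.172, 0], [0, 0, 0, 0.143, -0.022, 0.173, 0], [0, 0, 0, 0.133, -0.022, 0.173, 0], [0, 0, 0, 0.123, -0.022, 0.173, 0], [0, 0, 0, 0.113, -0.022, 0.173, 0], [0, 0, 0, 0.107, -0.022, 0.173, 0], [0, 0, 0, 0.103, -0.022, 0.173, 0], [0, 0, 0, 0.099, -0.022, 0.173, 0], [0, 0, 0, 0.096, -0.022, 0.173, 0], [0, 0, 0, 0.093, -0.022, 0.173, 0], [0, 0, 0, 0.091, -0.022, 0.173, 0], [0, 0, 0, 0.091, -0.022, 0.173, 0]],
  ],
)

```text
time: 20.75
ee_pos: [0.5678, 0.0974, 0.0206]
eef_rot: [0.055, 0.998, -0.0, 0.0]
ft_force: [0.1, 0.1, -0.1]
width: 0.0007
grip_force: 0.1
```

Emit:
step_arm(
  deltas=[
    [[0, 0, 0, -0.001, 0, 0, 0], [0, 0, 0, -0.002, 0, 0, 0], [0, 0, 0, -0.003, 0, 0, 0], [0, 0, 0, -0.003, 0, 0, 0]],
  ],
)

```text
time: 21.25
ee_pos: [0.5708, 0.0971, 0.0207]
eef_rot: [0.055, 0.998, 0.0, 0.0]
ft_force: [-0.4, -0.7, -0.1]
width: 0.0006
grip_force: 0.1
```

Emit:
step_arm(
  deltas=[
    [[0, 0, 0, -0.001, 0, 0, 0], [0, 0, 0, -0.002, 0, 0, 0], [0, 0, 0, -0.003, 0, 0, 0], [0, 0, 0, -0.003, 0, 0, 0]],
  ],
)

```text
time: 21.75
ee_pos: [0.5735, 0.0968, 0.0206]
eef_rot: [0.055, 0.998, 0.0, -0.0]
ft_force: [-0.7, -0.5, 0.7]
width: 0.0005
grip_force: 0.6
```

Emit:
step_arm(
  deltas=[
    [[0, 0, 0, -0.001, 0, 0, 0], [0, 0, 0, -0.002, 0, 0, 0], [0, 0, 0, -0.002, 0, 0, 0]],
  ],
)

```text
time: 22.12
ee_pos: [0.5742, 0.0967, 0.0202]
eef_rot: [0.055, 0.999, -0.0, -0.002]
ft_force: [-7.5, -0.3, 4.5]
width: 0.0006
grip_force: 3.3
```

Emit:
step_arm(
  deltas=[
    [[0, 0, 0, -0.001, 0, 0, 0], [0, 0, 0, -0.002, 0, 0, 0], [0, 0, 0, -0.002, 0, 0, 0]],
  ],
)

```text
time: 22.5
ee_pos: [0.5747, 0.0964, 0.0198]
eef_rot: [0.055, 0.999, -0.0, -0.003]
ft_force: [-13.6, -0.4, 7.7]
width: 0.0005
grip_force: 5.8
```

Emit:
step_arm(
  deltas=[
    [[0, 0, 0, -0.001, 0, 0, 0], [0, 0, 0, -0.002, 0, 0, 0], [0, 0, 0, -0.002, 0, 0, 0]],
  ],
)

```text
time: 22.88
ee_pos: [0.5751, 0.0961, 0.0193]
eef_rot: [0.055, 0.998, -0.0, -0.005]
ft_force: [-18.7, -0.5, 9.3]
width: 0.0008
grip_force: 8.4
```

Emit:
step_arm(
  deltas=[
    [[0, 0, 0, 0.007, 0, 0, 0], [0, 0, 0, 0.02, 0, 0, 0], [0, 0, 0, 0.02, 0, -0.05, 0], [0, 0, 0, 0, 0, -0.1, 0], [0, 0, 0, -0.04, 0.02, -0.15, 0], [0, 0, 0, -0.08, 0.03, -0.175, 0], [0, 0, 0, -0.08, 0.03, -0.175, 0], [0, 0, 0, -0.08, 0.03, -0.175, 0]],
  ],
)

```text
time: 23.88
ee_pos: [0.6617, 0.1169, 0.1949]
eef_rot: [0.055, 0.998, -0.0, -0.0]
ft_force: [0.1, -0.3, -0.9]
width: 0.0006
grip_force: 0.0
```

Run:
```python
from h import *
s=readout.read_state(); print(s["time"],toboard(s["ee_pos"][:2]),s["ee_pos"])
c=wrist(); b=sherd(c); report(c)
cv2.imwrite("pics/w8.png",cv2.resize(c["img"][20:260,70:440][:,:,::-1],None,fx=2.1,fy=2.1,interpolation=cv2.INTER_CUBIC))
for y in np.arange(.04,.135,.006):
    q=b[abs(b[:,1]-y)<.003]; 
    if len(q): print(y.round(3),q[:,0].min().round(4),q[:,0].max().round(4))
```

```text
23.875 [[0.09394454 0.07621519]] [0.66174353 0.11694148 0.19486089]
hull mm [[72.0, 55.0], [72.0, 122.0], [31.0, 132.0], [-1.0, 120.0], [2.0, 82.0], [25.0, 54.0], [65.0, 49.0]]
ext x -0.0023 0.0721 y 0.0488 0.1324
edge len 0.0366 askew 1.319 [0.07186206 0.12221503] [0.03641755 0.13133843]
0.046 0.0598 0.0653
0.052 0.024 0.0654
0.058 0.0208 0.072
0.064 0.0176 0.0721
0.07 0.0111 0.0721
0.076 0.0079 0.0721
0.082 0.0024 0.0721
0.088 0.0024 0.0632
0.094 0.0002 0.0643
0.1 -0.0021 0.0676
0.106 -0.0022 0.072
0.112 -0.0023 0.072
0.118 -0.0015 0.0719
0.124 -0.0004 0.0719
0.13 0.0212 0.0486
```

The sherd is flush now: both ends of the long edge are at the rail (72,55) and (72,122) mm, with right_end at 49 and left_end at 132. Next is the left push at xb ≈ 0.029, in line with its centre.

Emit:
step_arm(
  deltas=[
    [[0, 0, 0, 0.02, -0.04, 0, 0], [0, 0, 0, 0.05, -0.058, 0, 0], [0, 0, 0, 0.065, -0.058, 0.03, 0], [0, 0, 0, 0.065, -0.058, 0.08, 0], [0, 0, 0, 0.065, -0.058, 0.125, 0], [0, 0, 0, 0.065, -0.058, 0.16, 0], [0, 0, 0, 0.065, -0.058, 0.1735, 0], [0, 0, 0, 0.065, -0.058, 0.1745, 0], [0, 0, 0, 0.065, -0.053, 0.1745, 0], [0, 0, 0, 0.065, -0.046, 0.1745, 0], [0, 0, 0, 0.065, -0.042, 0.1745, 0], [0, 0, 0, 0.065, -0.038, 0.1745, 0], [0, 0, 0, 0.065, -0.034, 0.1745, 0], [0, 0, 0, 0.065, -0.03, 0.1745, 0], [0, 0, 0, 0.065, -0.026, 0.1745, 0], [0, 0, 0, 0.065, -0.022, 0.1745, 0], [0, 0, 0, 0.065, -0.018, 0.1745, 0], [0, 0, 0, 0.065, -0.014, 0.1745, 0], [0, 0, 0, 0.065, -0.01, 0.1745, 0], [0, 0, 0, 0.065, -0.01, 0.1745, 0]],
  ],
)

```text
time: 26.42
ee_pos: [0.5967, 0.115, 0.0211]
eef_rot: [0.055, 0.999, 0.0, -0.0]
ft_force: [1.0, -0.3, -0.1]
width: 0.0009
grip_force: 0.0
```

Emit:
step_arm(
  deltas=[
    [[0, 0, 0, 0, 0.004, 0, 0], [0, 0, 0, 0, 0.008, 0, 0], [0, 0, 0, 0, 0.012, 0, 0], [0, 0, 0, 0, 0.016, 0, 0], [0, 0, 0, 0, 0.02, 0, 0], [0, 0, 0, 0, 0.022, 0, 0], [0, 0, 0, 0, 0.022, 0, 0]],
  ],
)

```text
time: 27.3
ee_pos: [0.5992, 0.1365, 0.0211]
eef_rot: [0.055, 0.999, 0.0, 0.0]
ft_force: [0.3, 0.3, -0.1]
width: 0.0008
grip_force: 0.0
```

Emit:
step_arm(
  deltas=[
    [[0, 0, 0, 0, 0.002, 0, 0], [0, 0, 0, 0, 0.003, 0, 0], [0, 0, 0, 0, 0.003, 0, 0]],
  ],
)

```text
time: 27.68
ee_pos: [0.5995, 0.1393, 0.0212]
eef_rot: [0.055, 0.998, 0.0, 0.0]
ft_force: [-0.1, 1.6, 0.1]
width: 0.0008
grip_force: 0.0
```

Emit:
step_arm(
  deltas=[
    [[0, 0, 0, 0, 0.001, 0, 0], [0, 0, 0, 0, 0.002, 0, 0], [0, 0, 0, 0, 0.002, 0, 0]],
  ],
)

```text
time: 28.05
ee_pos: [0.5997, 0.1413, 0.0211]
eef_rot: [0.055, 0.998, 0.0, -0.0]
ft_force: [-0.1, 0.3, 0.6]
width: 0.0004
grip_force: 0.1
```

Emit:
step_arm(
  deltas=[
    [[0, 0, 0, 0, 0.001, 0, 0], [0, 0, 0, 0, 0.002, 0, 0], [0, 0, 0, 0, 0.002, 0, 0]],
  ],
)

```text
time: 28.42
ee_pos: [0.5999, 0.1433, 0.0211]
eef_rot: [0.055, 0.998, 0.0, 0.0]
ft_force: [-0.2, -0.2, 0.7]
width: 0.0005
grip_force: 0.1
```

Emit:
step_arm(
  deltas=[
    [[0, 0, 0, 0, 0.001, 0, 0], [0, 0, 0, 0, 0.002, 0, 0], [0, 0, 0, 0, 0.002, 0, 0]],
  ],
)

```text
time: 28.8
ee_pos: [0.6002, 0.1446, 0.0211]
eef_rot: [0.055, 0.998, -0.0, -0.0]
ft_force: [-0.8, -3.6, 0.7]
width: 0.0004
grip_force: 1.7
```

Emit:
step_arm(
  deltas=[
    [[0, 0, 0, 0, 0.001, 0, 0], [0, 0, 0, 0, 0.002, 0, 0], [0, 0, 0, 0, 0.002, 0, 0]],
  ],
)

```text
time: 29.18
ee_pos: [0.6004, 0.1449, 0.0211]
eef_rot: [0.056, 0.998, -0.001, -0.0]
ft_force: [-1.1, -7.9, 1.8]
width: 0.0002
grip_force: 4.1
```

Emit:
step_arm(
  deltas=[
    [[0, 0, 0, 0, -0.004, 0, 0], [0, 0, 0, 0, -0.015, 0, 0], [0, 0, 0, 0, -0.015, -0.05, 0], [0, 0, 0, -0.02, 0, -0.1, 0], [0, 0, 0, -0.05, 0.01, -0.15, 0], [0, 0, 0, -0.065, 0.01, -0.175, 0], [0, 0, 0, -0.065, 0.01, -0.175, 0], [0, 0, 0, -0.065, 0.01, -0.175, 0]],
  ],
)

```text
time: 30.18
ee_pos: [0.6653, 0.1498, 0.1949]
eef_rot: [0.055, 0.998, -0.0, -0.001]
ft_force: [-0.4, 1.0, -0.2]
width: 0.0005
grip_force: 0.0
```

Run:
```python
from h import *
s=readout.read_state(); print(s["time"],toboard(s["ee_pos"][:2]),s["ee_pos"])
c=wrist(); b=sherd(c); report(c); np.save("pics/w9.npy",c["img"])
cv2.imwrite("pics/w9.png",cv2.resize(c["img"][20:260,70:440][:,:,::-1],None,fx=2.1,fy=2.1,interpolation=cv2.INTER_CUBIC))
```

```text
30.175 [[0.09382352 0.10926633]] [0.66525153 0.14980614 0.1949114 ]
hull mm [[-7.0, 174.0], [-1.0, 137.0], [25.0, 109.0], [63.0, 108.0], [72.0, 124.0], [65.0, 182.0], [60.0, 190.0], [18.0, 190.0]]
ext x -0.0069 0.0718 y 0.1081 0.19
edge len 0.0494 askew 0.148 [0.07178979 0.13321434] [0.06450602 0.18212137]
```

View pics/w9.png

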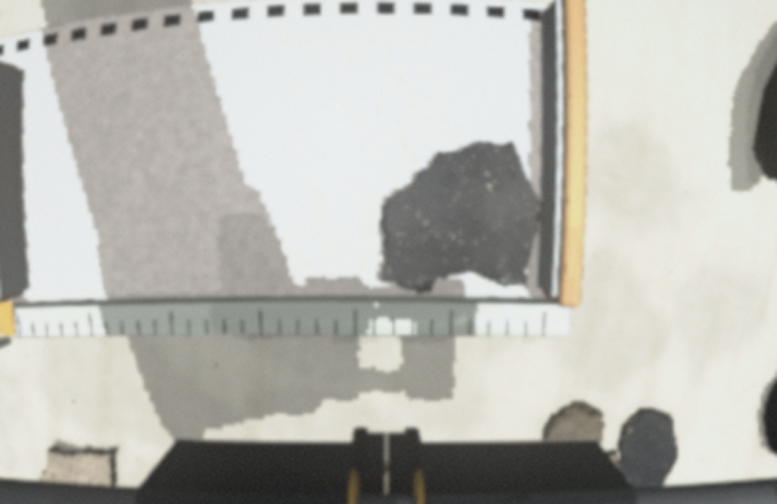

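The picture shows left_end on the plate at (540,205) and edge_a at the rail (425,290). edge_b at (525,282) has swung a few mm off, so it needs a clockwise nudge from the near side at the left. First I'll check the clearance to the standing wall piece.

Run:
```python
from h import *
c=wrist(); g=lambda u,v,z: toboard(wpix(c,(70+u/2.1,20+v/2.1),z))[0].round(3)
for z in (0,.06,.1,.185): print(z,g(757,150,z),g(735,185,z))
b=sherd(c)
for y in np.arange(.108,.192,.004):
    q=b[abs(b[:,1]-y)<.002]; 
    if len(q): print(y.round(3),q[:,0].min().round(4),q[:,0].max().round(4))
s=readout.read_state(); print(s["joint_positions"])
```

```text
0 [-0.022  0.345] [0.002 0.329]
0.06 [-0.015  0.305] [0.005 0.292]
0.1 [-0.01   0.279] [0.008 0.267]
0.185 [0.    0.223] [0.012 0.215]
0.108 0.0257 0.0637
0.112 0.0213 0.0637
0.116 0.0181 0.0681
0.12 0.017 0.0692
0.124 0.0105 0.0714
0.128 0.0072 0.0714
0.132 0.0027 0.0714
0.136 -0.0006 0.067
0.14 -0.0007 0.0636
0.144 -0.0019 0.0603
0.148 -0.0042 0.0591
0.152 -0.0054 0.058
0.156 -0.0066 0.059
0.16 -0.0068 0.0612
0.164 -0.0068 0.0622
0.168 -0.006 0.0644
0.172 -0.0073 0.0643
0.176 -0.0051 0.0643
0.18 0.0035 0.0642
0.184 0.0121 0.0641
0.188 0.0162 0.0595
[-0.61586869  0.50212854  0.47582877  1.35242212 -0.22858124  1.3432918
  1.32250338]
```

The wall piece's nearest point is low, near yb 0.34, which leaves about 60 mm of margin. I'll go round to the near-left corner and press it in with a slight leftward follow.

Emit:
step_arm(
  deltas=[
    [[0, 0, 0, 0.04, 0.02, 0, 0], [0, 0, 0, 0.09, 0.04, 0, 0], [0, 0, 0, 0.139, 0.066, 0, 0], [0, 0, 0, 0.139, 0.066, 0.05, 0], [0, 0, 0, 0.139, 0.066, 0.1, 0], [0, 0, 0, 0.139, 0.066, 0.145, 0], [0, 0, 0, 0.139, 0.066, 0.166, 0], [0, 0, 0, 0.139, 0.066, 0.173, 0], [0, 0, 0, 0.139, 0.066, 0.174, 0], [0, 0, 0, 0.13, 0.066, 0.174, 0], [0, 0, 0, 0.123, 0.066, 0.174, 0], [0, 0, 0, 0.118, 0.066, 0.174, 0], [0, 0, 0, 0.115, 0.066, 0.174, 0], [0, 0, 0, 0.115, 0.066, 0.174, 0]],
  ],
)

```text
time: 32.02
ee_pos: [0.5591, 0.2282, 0.0221]
eef_rot: [0.055, 0.998, 0.0, -0.0]
ft_force: [-0.3, 0.3, -0.9]
width: 0.0004
grip_force: 0.0
```

Emit:
step_arm(
  deltas=[
    [[0, 0, 0, -0.001, 0.0005, 0, 0], [0, 0, 0, -0.002, 0.001, 0, 0], [0, 0, 0, -0.003, 0.002, 0, 0], [0, 0, 0, -0.003, 0.002, 0, 0]],
  ],
)

```text
time: 32.52
ee_pos: [0.562, 0.2301, 0.0221]
eef_rot: [0.055, 0.999, 0.0, -0.0]
ft_force: [-2.5, 0.6, 0.8]
width: 0.0006
grip_force: 1.1
```

Emit:
step_arm(
  deltas=[
    [[0, 0, 0, -0.001, 0.0005, 0, 0], [0, 0, 0, -0.002, 0.0015, 0, 0], [0, 0, 0, -0.002, 0.0015, 0, 0]],
  ],
)

```text
time: 32.9
ee_pos: [0.5636, 0.2312, 0.0219]
eef_rot: [0.055, 0.998, -0.0, -0.001]
ft_force: [-6.7, -0.4, 2.4]
width: 0.0001
grip_force: 3.0
```

Emit:
step_arm(
  deltas=[
    [[0, 0, 0, -0.001, 0.0005, 0, 0], [0, 0, 0, -0.002, 0.0015, 0, 0], [0, 0, 0, -0.002, 0.0015, 0, 0]],
  ],
)

```text
time: 33.28
ee_pos: [0.5641, 0.2317, 0.0215]
eef_rot: [0.055, 0.998, -0.001, -0.003]
ft_force: [-12.7, -2.6, 7.5]
width: 0.0004
grip_force: 6.3
```

Emit:
step_arm(
  deltas=[
    [[0, 0, 0, -0.001, 0.0005, 0, 0], [0, 0, 0, -0.002, 0.0015, 0, 0], [0, 0, 0, -0.002, 0.0015, 0, 0]],
  ],
)

```text
time: 33.65
ee_pos: [0.5645, 0.2322, 0.0211]
eef_rot: [0.055, 0.998, -0.002, -0.005]
ft_force: [-20.5, -4.5, 11.8]
width: 0.0004
grip_force: 9.7
```

Stiff now. I'll back off and measure from beyond the rail.

Emit:
step_arm(
  deltas=[
    [[0, 0, 0, 0.008, -0.003, 0, 0], [0, 0, 0, 0.02, -0.003, 0, 0], [0, 0, 0, 0.02, -0.01, -0.05, 0], [0, 0, 0, 0, -0.03, -0.1, 0], [0, 0, 0, -0.05, -0.05, -0.15, 0], [0, 0, 0, -0.1, -0.07, -0.172, 0], [0, 0, 0, -0.115, -0.07, -0.172, 0], [0, 0, 0, -0.115, -0.07, -0.172, 0], [0, 0, 0, -0.115, -0.07, -0.172, 0]],
  ],
)

```text
time: 34.78
ee_pos: [0.6744, 0.1523, 0.1936]
eef_rot: [0.054, 0.999, 0.0, -0.0]
ft_force: [-0.4, 0.4, -0.1]
width: 0.0005
grip_force: 0.0
```

```bash
cat >> h.py <<'E'
def prof(c,step=.004):
    b=sherd(c); report(c)
    for y in np.arange(b[:,1].min()+.002,b[:,1].max(),step):
        q=b[abs(b[:,1]-y)<.002]
        if len(q): print((y*1e3).round(0),(q[:,0].min()*1e3).round(1),(q[:,0].max()*1e3).round(1),end=" | ")
    print()
E
python3 - <<'E'
from h import *
s=readout.read_state(); print(s["time"],toboard(s["ee_pos"][:2]),s["ee_pos"])
c=wrist(); prof(c)
# white gap between sherd and rail: brightness along lines of constant yb, z=.015 plane
H,W=c["img"].shape[:2]; uv=np.stack(np.meshgrid(np.arange(W),np.arange(H)),-1).reshape(-1,2)
b=toboard(wpix(c,uv,.025)).reshape(H,W,2); g=c["img"].max(2)
for y in (.125,.13,.135,.14,.165,.17,.175,.18):
    m=(abs(b[...,1]-y)<.0012)&(b[...,0]>.05)&(b[...,0]<.08); o=np.argsort(b[...,0][m])
    print(y,[(int(1e3*x),int(v)) for x,v in zip(b[...,0][m][o],g[m][o])][::2])
E
```

```text
34.775 [[0.10259083 0.11278453]] [0.67435207 0.15234062 0.19359824]
hull mm [[-0.0, 177.0], [3.0, 138.0], [23.0, 113.0], [34.0, 107.0], [64.0, 105.0], [72.0, 119.0], [72.0, 179.0], [43.0, 190.0], [26.0, 190.0]]
ext x -0.0008 0.0724 y 0.1051 0.19
edge len 0.0448 askew -0.016 [0.07173543 0.11918905] [0.07243836 0.16400726]
107.0 31.7 64.1 | 111.0 23.0 67.4 | 115.0 20.9 69.6 | 119.0 19.8 71.7 | 123.0 17.6 71.7 | 127.0 12.2 71.7 | 131.0 9.9 67.3 | 135.0 4.5 65.1 | 139.0 3.3 65.1 | 143.0 3.2 63.9 | 147.0 3.1 62.8 | 151.0 0.8 63.8 | 155.0 -0.4 65.9 | 159.0 -0.6 68.1 | 163.0 -0.7 72.4 | 167.0 -0.8 72.4 | 171.0 0.2 72.3 | 175.0 -0.2 72.3 | 179.0 3.1 72.2 | 183.0 13.9 57.7 | 187.0 24.7 47.7 | 
0.125 [(50, 100), (51, 99), (52, 100), (53, 100), (54, 100), (56, 101), (57, 99), (58, 101), (59, 101), (60, 100), (61, 100), (62, 99), (63, 102), (65, 107), (66, 114), (67, 118), (68, 122), (69, 115), (69, 117), (70, 111), (71, 95), (71, 98), (72, 93), (74, 96), (74, 95), (75, 114), (76, 154), (76, 156), (77, 200), (78, 220), (78, 221), (79, 202)]
0.13 [(50, 98), (51, 96), (52, 96), (53, 98), (54, 97),
[... 1422 characters left out ...]
 127), (72, 119), (73, 112), (73, 105), (74, 102), (75, 123), (76, 173), (78, 219), (79, 234)]
0.175 [(50, 104), (51, 104), (53, 107), (54, 101), (55, 102), (56, 104), (57, 103), (58, 103), (59, 103), (60, 103), (62, 101), (63, 103), (64, 102), (65, 103), (66, 103), (67, 104), (68, 104), (70, 106), (71, 112), (72, 118), (73, 122), (74, 115), (75, 123), (76, 170), (78, 220), (79, 234)]
0.18 [(50, 104), (51, 105), (52, 108), (54, 109), (55, 103), (56, 100), (57, 98), (58, 101), (59, 103), (60, 104), (60, 108), (62, 103), (63, 115), (63, 104), (64, 103), (65, 105), (66, 108), (67, 106), (68, 106), (69, 103), (71, 108), (72, 113), (73, 118), (74, 111), (75, 119), (76, 166), (77, 220), (79, 234)]
```

Run:
```python
from h import *
c=wrist(); H,W=c["img"].shape[:2]; uv=np.stack(np.meshgrid(np.arange(W),np.arange(H)),-1).reshape(-1,2)
b=toboard(wpix(c,uv,.025)).reshape(H,W,2); g=c["img"].max(2)
for x in (0.01,.02,.026,.030,.034,.038,.044,.055):
    m=(abs(b[...,0]-x)<.0008)&(b[...,1]>.178)&(b[...,1]<.206); o=np.argsort(b[...,1][m])
    print(x,[(int(1e3*p),int(v)) for p,v in zip(b[...,1][m][o],g[m][o])])
```

```text
0.01 [(179, 108), (180, 106), (181, 108), (182, 132), (183, 172), (184, 203), (185, 203), (187, 192), (188, 188), (188, 187), (189, 184), (189, 184), (190, 178), (190, 174), (191, 152), (191, 147), (192, 115), (192, 112), (193, 93), (193, 90), (195, 89), (195, 86), (196, 88), (197, 91), (198, 99), (199, 145), (200, 203), (202, 221), (203, 195), (204, 156), (205, 171)]
0.02 [(178, 110), (179, 111), (180, 110), (181, 111), (182, 110), (183, 110), (184, 112), (186, 123), (187, 145), (188, 172), (189, 184), (190, 178), (191, 151), (191, 149), (192, 113), (192, 113), (194, 91), (194, 92), (195, 88), (195, 88), (196, 89), (196, 87), (197, 89), (197, 93), (198, 106), (198, 107), (199, 148), (199, 151), (201, 193), (202, 192), (203, 154), (204, 145), (205, 177)]
0.026 [(178, 115), (179, 115), (180, 112), (181, 113), (182, 116), (182, 115), (183, 118), (183, 118), (184, 113), (185, 113), (186, 115), (186, 112), (187, 114), (187, 111), (188, 125), (188, 114), (189, 141), (189, 123), (190, 148), (190, 131), (191, 133), (191, 123), (193, 105), (193, 103), (194, 89), (195, 88), (196, 91), (197, 9
[... 1440 characters left out ...]
 (187, 111), (187, 112), (188, 123), (188, 120), (190, 136), (190, 135), (191, 136), (191, 134), (192, 116), (192, 113), (193, 96), (193, 95), (194, 89), (194, 88), (195, 87), (197, 88), (198, 97), (199, 121), (200, 174), (201, 207), (202, 187), (204, 153), (205, 161)]
0.055 [(178, 102), (179, 101), (181, 104), (182, 107), (183, 112), (184, 122), (185, 140), (186, 158), (188, 170), (189, 170), (190, 161), (191, 138), (192, 110), (192, 105), (193, 91), (193, 93), (195, 90), (195, 89), (196, 89), (196, 90), (197, 90), (197, 91), (198, 103), (198, 101), (199, 147), (199, 148), (200, 198), (200, 201), (202, 201), (202, 203), (203, 158), (203, 159), (204, 141), (204, 141), (205, 172), (205, 174)]
```

left_end shows no gap to the plate and the edge lies on the rail: flush and snug. Next, push the block from behind.

Emit:
step_arm(
  deltas=[
    [[0, 0, 0, 0.02, -0.03, 0, 0], [0, 0, 0, 0.04, -0.07, 0, 0], [0, 0, 0, 0.06, -0.11, 0, 0], [0, 0, 0, 0.08, -0.15, 0, 0], [0, 0, 0, 0.1, -0.19, 0, 0], [0, 0, 0, 0.103, -0.23, 0, 0], [0, 0, 0, 0.103, -0.27, 0, 0], [0, 0, 0, 0.103, -0.31, 0, 0], [0, 0, 0, 0.103, -0.345, 0, 0], [0, 0, 0, 0.103, -0.353, 0, 0], [0, 0, 0, 0.103, -0.353, 0.04, 0], [0, 0, 0, 0.103, -0.353, 0.08, 0], [0, 0, 0, 0.103, -0.353, 0.12, 0], [0, 0, 0, 0.103, -0.353, 0.15, 0], [0, 0, 0, 0.103, -0.353, 0.163, 0], [0, 0, 0, 0.103, -0.353, 0.163, 0]],
  ],
)

```text
time: 36.88
ee_pos: [0.5341, -0.1873, 0.031]
eef_rot: [0.054, 0.999, 0.0, -0.0]
ft_force: [0.8, -0.1, -0.5]
width: 0.0007
grip_force: 0.0
```

Emit:
step_arm(
  deltas=[
    [[0, 0, 0, 0, 0.006, 0, 0], [0, 0, 0, 0, 0.012, 0, 0], [0, 0, 0, 0, 0.018, 0, 0], [0, 0, 0, 0, 0.023, 0, 0], [0, 0, 0, 0, 0.027, 0, 0], [0, 0, 0, 0, 0.031, 0, 0], [0, 0, 0, 0, 0.035, 0, 0], [0, 0, 0, 0, 0.04, 0, 0], [0, 0, 0, 0, 0.045, 0, 0], [0, 0, 0, 0, 0.05, 0, 0], [0, 0, 0, 0, 0.05, 0, 0]],
  ],
)

```text
time: 38.25
ee_pos: [0.5398, -0.1375, 0.0311]
eef_rot: [0.054, 0.999, 0.0, -0.0]
ft_force: [0.1, 0.1, 0.0]
width: 0.0001
grip_force: 0.0
```

Emit:
step_arm(
  deltas=[
    [[0, 0, 0, 0, 0.005, 0, 0], [0, 0, 0, 0, 0.01, 0, 0], [0, 0, 0, 0, 0.015, 0, 0], [0, 0, 0, 0, 0.02, 0, 0]],
  ],
)

```text
time: 38.75
ee_pos: [0.542, -0.1182, 0.0311]
eef_rot: [0.055, 0.998, 0.0, 0.0]
ft_force: [0.4, -2.9, -0.9]
width: 0.0007
grip_force: 1.3
```

```bash
cat >> h.py <<'E'
def wood(c):
    hsv=cv2.cvtColor(c["img"],cv2.COLOR_RGB2HSV); H,W=hsv.shape[:2]
    uv=np.stack(np.meshgrid(np.arange(W),np.arange(H)),-1).reshape(-1,2)
    b=toboard(pix2world(c,uv,.055)[:,:2]).reshape(H,W,2)
    m=(hsv[...,1]>70)&(abs(hsv[...,0].astype(int)-20)<8)&(abs(b[...,0]+.02)<.07)&(b[...,1]>-.26)&(b[...,1]<.17)
    for x in (-.065,-.055,-.045,-.03):
        q=b[...,1][m&(abs(b[...,0]-x)<.005)]
        print(x,len(q),q.min().round(4) if len(q) else None,q.max().round(4) if len(q) else None)
E
python3 - <<'E'
from h import *
s=readout.read_state(); print(s["time"],toboard(s["ee_pos"][:2]),s["ee_pos"],s["ft_force"])
wood(cams.camera("top"))
E
```

```text
38.75 [[ 0.00071378 -0.17066444]] [ 0.54197422 -0.11821131  0.03112561] [ 0.37670549 -2.94064407 -0.91152592]
-0.065 18 -0.0984 -0.0749
-0.055 23 -0.1036 -0.0736
-0.045 21 -0.1032 -0.0764
-0.03 25 -0.1088 -0.0746
```

Emit:
step_arm(
  deltas=[
    [[0, 0, 0, 0, 0.006, 0, 0], [0, 0, 0, 0, 0.012, 0, 0], [0, 0, 0, 0, 0.019, 0, 0], [0, 0, 0, 0, 0.026, 0, 0], [0, 0, 0, 0, 0.034, 0, 0], [0, 0, 0, 0, 0.042, 0, 0], [0, 0, 0, 0, 0.05, 0, 0], [0, 0, 0, 0, 0.058, 0, 0], [0, 0, 0, 0, 0.066, 0, 0], [0, 0, 0, 0, 0.074, 0, 0], [0, 0, 0, 0, 0.082, 0, 0], [0, 0, 0, 0, 0.09, 0, 0], [0, 0, 0, 0, 0.098, 0, 0], [0, 0, 0, 0, 0.106, 0, 0], [0, 0, 0, 0, 0.113, 0, 0], [0, 0, 0, 0, 0.12, 0, 0], [0, 0, 0, 0, 0.126, 0, 0], [0, 0, 0, 0, 0.132, 0, 0], [0, 0, 0, 0, 0.137, 0, 0], [0, 0, 0, 0, 0.141, 0, 0]],
  ],
)

```text
time: 41.3
ee_pos: [0.5574, 0.0219, 0.0311]
eef_rot: [0.055, 0.998, 0.0, -0.0]
ft_force: [2.4, -2.9, 0.8]
width: 0.0003
grip_force: 1.4
```

Emit:
step_arm(
  deltas=[
    [[0, 0, 0, 0, 0.004, 0, 0], [0, 0, 0, 0, 0.008, 0, 0], [0, 0, 0, 0, 0.012, 0, 0], [0, 0, 0, 0, 0.015, 0, 0], [0, 0, 0, 0, 0.017, 0, 0], [0, 0, 0, 0, 0.019, 0, 0]],
  ],
)

```text
time: 42.05
ee_pos: [0.5594, 0.0406, 0.0311]
eef_rot: [0.055, 0.998, -0.0, -0.0]
ft_force: [2.5, -2.7, 1.8]
width: 0.0005
grip_force: 1.4
```

Run:
```python
from h import *
s=readout.read_state(); print(s["time"],toboard(s["ee_pos"][:2]),s["ee_pos"],s["ft_force"])
wood(cams.camera("top"))
```

```text
42.05 [[ 0.00056033 -0.01094021]] [0.55935595 0.0405644  0.03106732] [ 2.45584925 -2.70823893  1.8374262 ]
-0.065 15 0.0676 0.0856
-0.055 12 0.0686 0.0845
-0.045 14 0.067 0.0856
-0.03 14 0.068 0.0839
```

Emit:
step_arm(
  deltas=[
    [[0, 0, 0, 0, 0.002, 0, 0], [0, 0, 0, 0, 0.004, 0, 0], [0, 0, 0, 0, 0.006, 0, 0], [0, 0, 0, 0, 0.008, 0, 0], [0, 0, 0, 0, 0.01, 0, 0]],
  ],
)

```text
time: 42.72
ee_pos: [0.5605, 0.0506, 0.0311]
eef_rot: [0.055, 0.998, 0.0, -0.0]
ft_force: [2.2, -3.0, 0.4]
width: 0.0006
grip_force: 1.3
```

Emit:
step_arm(
  deltas=[
    [[0, 0, 0, 0, 0.001, 0, 0], [0, 0, 0, 0, 0.002, 0, 0]],
  ],
)

```text
time: 42.98
ee_pos: [0.5607, 0.0525, 0.0311]
eef_rot: [0.055, 0.998, 0.0, -0.0]
ft_force: [1.4, -2.7, 1.2]
width: 0.0006
grip_force: 1.3
```

Emit:
step_arm(
  deltas=[
    [[0, 0, 0, 0, 0.001, 0, 0], [0, 0, 0, 0, 0.002, 0, 0]],
  ],
)

```text
time: 43.22
ee_pos: [0.5609, 0.0541, 0.0311]
eef_rot: [0.055, 0.998, -0.0, -0.0]
ft_force: [0.5, -5.4, 0.4]
width: 0.0004
grip_force: 2.5
```

The force rose from 2.8 to 5.4 N at the expected place, so the block is touching the sherd. I'll withdraw and check.

Emit:
step_arm(
  deltas=[
    [[0, 0, 0, 0, -0.003, 0, 0], [0, 0, 0, 0, -0.012, 0, 0], [0, 0, 0, 0, -0.025, 0, 0], [0, 0, 0, 0, -0.025, -0.05, 0], [0, 0, 0, 0, -0.02, -0.1, 0], [0, 0, 0, -0.03, 0.02, -0.15, 0], [0, 0, 0, -0.07, 0.06, -0.163, 0], [0, 0, 0, -0.102, 0.1, -0.163, 0], [0, 0, 0, -0.102, 0.11, -0.163, 0], [0, 0, 0, -0.102, 0.11, -0.163, 0], [0, 0, 0, -0.102, 0.11, -0.163, 0]],
  ],
)

```text
time: 44.6
ee_pos: [0.6741, 0.1504, 0.1946]
eef_rot: [0.056, 0.998, -0.0, 0.0]
ft_force: [-0.4, -0.4, 0.7]
width: 0.0001
grip_force: 0.0
```

Run:
```python
from h import *
s=readout.read_state(); print(s["time"],toboard(s["ee_pos"][:2]),s["ee_pos"],s["ft_force"])
c=wrist(); cv2.imwrite("pics/w10.png",c["img"][:,:,::-1])
H,W=c["img"].shape[:2]; uv=np.stack(np.meshgrid(np.arange(W),np.arange(H)),-1).reshape(-1,2)
b=toboard(wpix(c,uv,.025)).reshape(H,W,2); g=c["img"].max(2)
def line(ax,val,lo,hi):
    m=(abs(b[...,ax]-val)<.0007)&(b[...,1-ax]>lo)&(b[...,1-ax]<hi); p=b[...,1-ax][m]; v=g[m]
    bins=np.round(p*1e3).astype(int); return " ".join(f"{k}:{int(v[bins==k].mean())}" for k in np.unique(bins))
for x in (.03,.034,.038): print("plate",x,line(0,x,.182,.2))
for x in (.03,.04,.05,.056,.06,.064,.068): print("block",x,line(0,x,.088,.118))
for y in (.119,.123,.127,.14,.165,.17,.175,.18): print("rail",y,line(1,y,.055,.08))
for y in (.13,.14,.15,.16,.17,.175): print("near",y,line(1,y,-.02,.012))
```

```text
44.6 [[0.10250144 0.11084823]] [0.67405066 0.15042584 0.19459138] [-0.3766057  -0.37250327  0.68532656]
plate 0.03 182:111 183:111 184:116 186:116 187:114 188:110 189:103 190:93 191:85 193:87 194:84 195:86 196:88 197:88 198:92 200:132
plate 0.034 182:113 183:112 185:113 186:112 187:112 188:112 189:109 190:98 191:92 193:88 194:87 195:87 196:88 197:89 198:97 200:142
plate 0.038 182:112 183:111 185:112 186:112 187:110 188:108 189:105 190:98 192:92 193:88 194:85 195:87 196:91 197:88 199:99 200:142
block 0.03 89:216 90:216 91:222 92:226 93:227 94:224 96:216 97:200 98:177 99:171 100:195 101:213 102:197 103:194 104:220 105:226 106:209 107:198 108:151 109:113 110:105 111:109 112:108 113:109 114:108 115:110 116:109 117:111
block 0.04 89:219 90:213 91:220 92:225 93:225 94:223 95:216 97:199 98:180 99:171 100:195 101:211 102:195 103:191 104:212 105:210 106:170 108:124 109:103 110:102 111:107 112:109 113:112 114:114 115:114 116:111 117:112
block 0.05 89:216 90:213 91:220 92:224 93:226 94:224 95:218 96:202 98:178 99:166 100:191 101:209 102:190 103:178 104:184 105:166 106:130 108:106 109:101 110:10
[... 2814 characters left out ...]
 -1:223 0:179 1:127 2:102 4:101 5:99 6:101 7:102 8:104 9:109 10:108 11:105
near 0.16 -19:237 -18:237 -17:237 -16:237 -15:237 -14:237 -13:237 -11:238 -10:236 -9:237 -8:237 -7:236 -6:234 -5:219 -4:175 -2:130 -1:106 0:102 1:100 2:99 3:99 4:101 5:99 7:97 8:98 9:99 10:99 11:98
near 0.17 -20:237 -19:237 -18:236 -16:236 -15:236 -14:236 -13:237 -12:237 -11:237 -10:236 -8:237 -7:237 -6:237 -5:235 -4:227 -3:197 -2:144 -1:116 0:108 1:114 2:112 3:107 4:103 5:103 6:104 7:102 9:103 10:104 11:109 12:105
near 0.175 -19:237 -18:237 -17:237 -15:236 -14:238 -13:237 -12:237 -11:237 -10:236 -9:237 -8:236 -6:237 -5:235 -4:235 -3:224 -2:182 -1:129 0:103 2:100 3:101 4:102 5:104 6:107 7:103 8:105 9:105 11:104 12:107
```

The block face meets right_end with no white gap (steel at 101–102 mm, sherd from 103). The rail and plate contacts are unchanged and the arm is clear, so I'm handing in.

```bash
python3 -c "
from bench import r
print(r.close_job())"
```

```text
the job is handed in; nothing more can be done
None
```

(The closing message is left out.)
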